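# Hold a power board level over the inspection camera

## Task

One of the two circuit boards, the power board with the long finned heat sink and the heavy transformer at one end, needs the solder joints on its underside inspected. Take it by the sides of the heat sink right at its balance point (22 mm from the middle of the board towards the transformer) with a gentle grip of about 12 N and never over 20 N, lift it straight out of its cradle and, keeping it level all the way, bring the middle of the board over the round upward-looking inspection camera. Finish while still holding it there, level and steady in the air with its underside about 150 mm above the bench, and leave the other board alone in its cradle.

Things in the scene. Friction and masses are not known exactly. Their poses are not given: they have to be found in the camera images.
- power_board: Board to lift: green, 150 x 95 x 2.4 mm, 0.35 to 0.6 kg. Origin: centre of its underside; x along its length to the transformer end, z up. Lies level in cradle_a, underside 40 mm above the bench. At the other end (x below -28, |y| over 20) capacitors 30 mm tall; else flat parts at |y| over 29. The heat sink's bond fails if squeezed with more than about 20 N.
- balance (a point): Centre of mass of the power board lies straight below this point: on the board at x = 22 mm, y = 0, 26.4 mm above its underside, inside the heat sink. The heat sink: plain aluminium, fins along x, flat outer sides, 90 mm long (board x -52 to +38 mm), 22 mm wide (y -11 to +11), its top 16 mm above this point (42.4 mm above the underside). Same axes as the board. A grip of 12 N holds it.
- transformer (a point): Top centre of the power board's transformer (dark core, copper winding), at board x = 59 mm, y = 0, 32.4 mm above the underside. It covers x 43 to 75 mm, y -23 to +23 mm; nearly half of the board's weight is here.
- control_board: The other board, to be left alone: same green outline 150 x 95 x 2.4 mm, with four white relays in a row, a short square heat sink 26 x 26 x 16 mm, a terminal block and two small capacitors, nothing above 21 mm. Origin at the centre of its underside. Lies in cradle_b, underside 40 mm above the bench.
- cradle_a: Black plastic cradle of the power board, fixed to the bench: base 162 x 107 x 6 mm, four corner posts 40 mm high on which the board lies, with thin corner lips up to 46 mm high round the board (2 mm clearance), so the board comes out straight up. Origin: centre of its underside, x along its length.
- cradle_b: Same black cradle, holding the other board, fixed to the bench.
- camera_puck: Upward-looking inspection camera, fixed to the bench: grey round puck, 90 mm diameter, 30 mm high, white light ring, black face and lens dome on top (35 mm in all). Origin: centre of its underside. Small loose things round about are under 60 mm high, except a cup of swabs (115 mm) beyond at the far left; equipment stands along the back and sides.
There are look-alikes about, which are no part of the job. Of the things that look like the camera_puck, the largest one is meant.

How it is judged:
By the outcome, as a careful person would: the job done as asked, in the order asked, and still so for the second after the job is handed in, while the arm keeps its last pose, push and grip.
It also fails if it takes over 43 s, if anything falls off the work surface, if the arm or the gripper's body presses on something with over 40 N, if the wrist force passes 120 N, or if a joint passes its speed limit or range.

## Robot

A 6-joint arm with a two-finger parallel gripper is mounted at the origin on the work surface. World frame = base frame: x ahead of the robot, y to its left, z up, the work surface at z = 0. Lengths are in m, angles in rad, forces in N, time in s.
With the tool pointing down it reaches from about 0.25 to 0.775 m from the base axis. Payload 4 kg.
Tool frame: the origin (TCP) lies between the finger pads; the fingertips stand 11 mm ahead of it and the grasp point (between the pads) lies 8 mm behind it (robot.tip_extent is the z of the fingertips in the tool frame, in m); z points along the fingers, y is the line along which they close (so a half turn about z gives the same grasp; the last joint's range is limited). The gripper opens to 94 mm and grips with 3 to 60 N. Pads are 16 mm wide; open, the fingers measure 119 mm over their backs; the gripper's body (75 mm by 177 mm) begins 78 mm behind the grasp point.
Start: joints at [-1.219, 0.087, 1.371, -0, 1.684, -0.103], TCP at [0.242, -0.494, 0.217] pointing down, gripper open.
Joint ranges: [-3.1, 3.1], [-0.76, 2.03], [0.27, 2.55], [-1.08, 4.22], [0.17, 2.65], [-2.57, 2.57]. Speed limits (rad/s): [2.79, 2.79, 3.14, 3.14, 3.14, 3.14].

## Interface

Orientations are given as [roll, pitch, yaw] about the fixed x, y, z axes, in that order (R = Rz(yaw) Ry(pitch) Rx(roll)).
In Python, from bench import robot, imaging gives the robot as it stands.
- The arm moves only by the shell command python3 -m pendant 'ROWS'. ROWS is JSON, a list of rows, each a list of 7 numbers: the shift along the world's x, y, z in cm, then the turn, a rotation vector about the world's x, y, z in degrees, then the opening, from 0 (shut) to 1 (fully open). In form: [[dx, dy, dz, ax, ay, az, jaw], ...]. A call has 1 to 8 rows; each row shifts and turns the commanded pose from where the row before left it; what a row does not reach is not made up. A row lasts 1/10 s, in which the tool goes at most 50 mm and 8.59 degrees, less where a joint would pass 70% of its speed; a pose out of reach is approached as far as the arm can. A call is refused whole if a number of a shift passes 5 or a number of a turn 8.59, either way. A call with a gripper value outside its range is refused whole. The fingers move at their own pace and stop on an object; the grip force is fixed at half the most. Time passes only in rows, so rows that do not move let the fingers close. It gives the time, the measured TCP pose, the force, the opening and the grip force at its end, in the units of the state.
- robot.get_obs(): the state, without advancing time (a new reading comes with each control period).
- imaging.snapshot(name): name is "scene" or "side" or "wrist"; returns the picture (480x640x3 uint8, red, green, blue); there is no depth.
- imaging.camera_params(name): a dict with "camera_matrix" (3x3 intrinsics, pixels), "R" (3x3) and "t" (3): a world point X has camera coordinates R X + t. Camera axes: x right, y down, z forward; pixel columns grow to the right and rows downward; lengths in m; the calibration is good to about 2 mm. The wrist camera is an equidistant fisheye: a pixel r from the principal point sees the ray r / f radians off the axis. A picture is of the moment at which its call begins: read the wrist's pose just before it. camera_params takes no time and is no camera call; for the wrist camera it gives the pose at the moment of the call.
- robot.close_job(): hands the job in; it is judged then, once.
The state is a dict: "time": time; "joint_positions": joint angles; "qvel": joint speeds; "joint_torque": joint torques, N m; "tool_pos": TCP position; "ee_rot": TCP orientation; "wrist_force": force on the tool from outside, world axes, zero at the start; "wrist_torque": the same for the moment, N m; "width": finger opening in m; "finger_force": force on a finger pad.
Only numpy, scipy, OpenCV 4.12 (cv2) and the standard library are available. Lean on these libraries where they do the work, as an engineer would, in place of code of your own. Each camera call takes 0.05 s, during which the arm holds its last target. There are 200 camera calls.

## Working session

There is one attempt and no reset: what is moved stays moved. The work goes in short steps, Python scripts to look and compute and a shell command to move; the robot and the scene stay as the last step left them, time stands still between calls to the robot, and variables do not carry over. Pictures are saved under pics/ and viewed, at most 10 in all, crops included, and the job is handed in when it is done.

```bash
ls; mkdir -p pics
python3 - <<'E'
from bench import robot, imaging
import cv2, numpy as np
print(robot.get_obs()); print([a for a in dir(robot) if a[0]!='_'])
for n in("scene","side"):
    p=imaging.camera_params(n);print(n,{k:np.round(v,3).tolist() for k,v in p.items()})
    cv2.imwrite(f"pics/{n}0.png",imaging.snapshot(n)[...,::-1])
E
python3 -m pendant --help | head -40
```

```text
pics
{'time': 0.0, 'joint_positions': array([-1.21908993e+00,  8.79738052e-02,  1.37221819e+00, -3.63274568e-05,
        1.68360279e+00, -1.03106639e-01]), 'qvel': array([-0.00181498, -0.00039233, -0.00041143, -0.00098009, -0.00050409,
       -0.00041552]), 'joint_torque': array([ 2.62908788e-04, -3.40176344e+01, -3.02428079e+01,  7.18722981e-02,
        3.29795096e-02, -1.74282577e-04]), 'tool_pos': array([ 0.24141473, -0.49361091,  0.21531218]), 'ee_rot': array([-3.13939850e+00, -1.90737963e-04,  4.54808776e-01]), 'wrist_force': array([0.40472827, 0.28753474, 0.18370637]), 'wrist_torque': array([ 0.07531768,  0.03196792, -0.0268578 ]), 'finger_force': 0.0, 'width': 0.09389907328164615}
['IKError', 'close_job', 'get_obs', 'tip_extent']
scene {'camera_matrix': [[516.742, 0.0, 313.586], [0.0, 516.742, 238.987], [0.0, 0.0, 1.0]], 'R': [[0.483, 0.876, 0.016], [0.677, -0.361, -0.642], [-0.556, 0.32, -0.767]], 't': [-0.261, -0.279, 1.276]}
side {'camera_matrix': [[561.319, 0.0, 315.247], [0.0, 561.319, 238.404], [0.0, 0.0, 1.0]], 'R': [[0.999, -0.054, -0.001], [-0.028, -0.507, -0.862], [0.046, 0.86, -0.508]], 't': [-0.478, 0.101, 1.196]}invalid input: not JSON, or not a number
```

View pics/scene0.png

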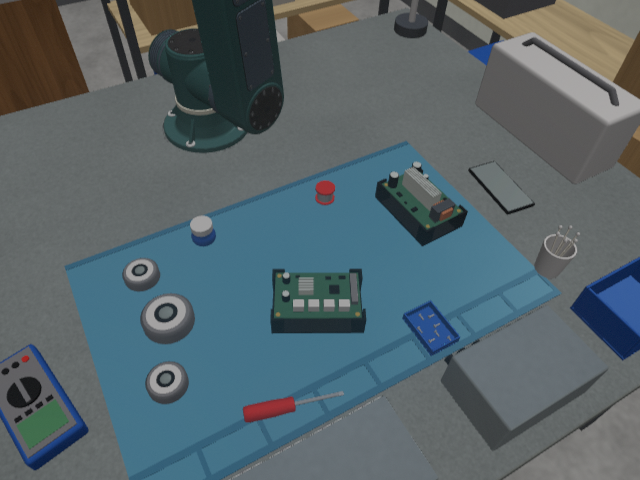

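View pics/side0.png

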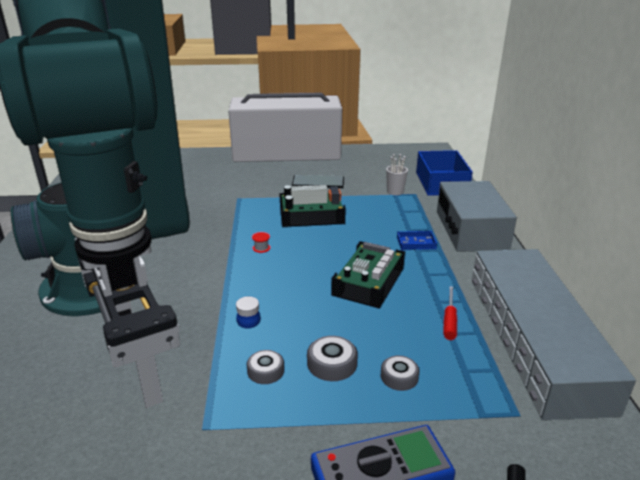

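Scene picture: candidates for the board are the one at (421,203), with a long heat sink and a copper/dark transformer at its near-right end (435,210), and the one at (318,300), with relays and a square heat sink (control board). Candidate pucks are (168,317), the largest, plus the smaller (141,273) and (166,381). The side view agrees (board 312,200; puck 332,357). Next I'll take a close crop and measure.

```bash
cat > h.py <<'E'
import numpy as np, cv2
from bench import robot, imaging
def ray(p,uv,fish=False):
    K=np.array(p["camera_matrix"]);R=np.array(p["R"]);t=np.array(p["t"])
    x=(uv[0]-K[0,2])/K[0,0];y=(uv[1]-K[1,2])/K[1,1]
    if fish:
        r=np.hypot(x,y)+1e-12; d=np.array([x/r*np.sin(r),y/r*np.sin(r),np.cos(r)])
    else: d=np.array([x,y,1.])
    return -R.T@t, R.T@d
def onz(p,uv,z,fish=False):
    c,d=ray(p,uv,fish); return c+d*(z-c[2])/d[2]
def proj(p,X,fish=False):
    K=np.array(p["camera_matrix"]);q=np.array(p["R"])@np.array(X)+np.array(p["t"])
    if fish:
        r=np.hypot(q[0],q[1]);th=np.arctan2(r,q[2]);x,y=q[:2]/r*th
    else: x,y=q[:2]/q[2]
    return np.array([K[0,0]*x+K[0,2],K[1,1]*y+K[1,2]])
E
python3 - <<'E'
from h import *
a=cv2.imread("pics/scene0.png"); c=a[150:250,360:480]
b=cv2.imread("pics/side0.png")[165:235,265:360]
cv2.imwrite("pics/crop1.png",np.vstack([cv2.resize(c,(600,500),interpolation=3)[:300+200]]))
p=imaging.camera_params("scene")
# puck: ring outline as low-saturation blob on the blue mat
hsv=cv2.cvtColor(a,cv2.COLOR_BGR2HSV); m=((hsv[...,1]<70)&(hsv[...,2]>60)).astype(np.uint8)*255
m[:, :100]=0;m[:240]=0;m[:,230:]=0
for k in cv2.findContours(m,0,1)[0]:
    if cv2.contourArea(k)>150:
        (u,v),ax,an=cv2.fitEllipse(k);print((u,v),ax,onz(p,(u,v),.015),cv2.contourArea(k))
ps=imaging.camera_params("side"); s=cv2.imread("pics/side0.png")
for n,uv in(("hs",(422,187)),("tr",(441,208))): print(n,onz(p,uv,.08))
hg=((hsv[...,0]>40)&(hsv[...,0]<85)&(hsv[...,1]>100)).astype(np.uint8)*255
E
```

```text
(110.56745147705078, 456.3841247558594) (22.696340560913086, 114.71464538574219) [ 0.67634176 -0.41334164  0.015     ] 1291.0
(166.644775390625, 382.0683288574219) (39.21232604980469, 43.16032791137695) [ 0.60451342 -0.3044444   0.015     ] 1326.5
(167.2786102294922, 318.0858154296875) (48.35599136352539, 53.675262451171875) [ 0.49071491 -0.26512079  0.015     ] 2036.0
(140.803955078125, 274.00750732421875) (31.771831512451172, 36.539215087890625) [ 0.37574918 -0.27767932  0.015     ] 909.0
(108.95500183105469, 244.33944702148438) (9.81078052520752, 39.15349578857422) [ 0.27656981 -0.31113685  0.015     ] 193.0
hs [0.48371344 0.27836631 0.08      ]
tr [0.54790451 0.27617463 0.08      ]
```

View pics/crop1.png

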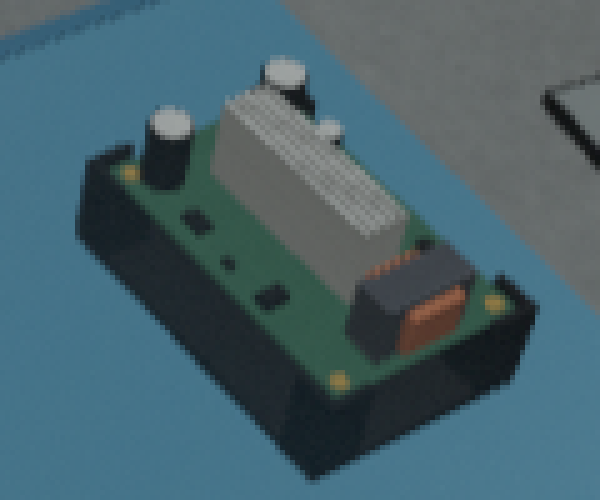

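Crop: this is the power board. It has a long finned heat sink (top from (408,169) to (438,194) in full-image pixels) and a dark/copper transformer at (443,207), so board +x runs toward lower right.

Run:
```python
from h import *
p=imaging.camera_params("scene"); q=imaging.camera_params("wrist"); print({k:np.round(v,3).tolist() for k,v in q.items()})
P=[onz(p,u,.0824) for u in((405,170.4),(412.4,167.6),(434.4,197.2),(441.2,191.6))]
for x in P: print(x)
f=(P[0]+P[1])/2;n=(P[2]+P[3])/2;d=n-f;L=np.linalg.norm(d);print(L,np.degrees(np.arctan2(d[1],d[0])),"bal",f+d*74/90)
```

```text
{'camera_matrix': [[371.648, 0.0, 314.356], [0.0, 371.648, 236.505], [0.0, 0.0, 1.0]], 'R': [[0.439, -0.899, -0.002], [-0.868, -0.424, 0.259], [-0.234, -0.112, -0.966]], 't': [-0.549, -0.028, 0.392]}
[0.42962393 0.27474069 0.0824    ]
[0.42982236 0.29325936 0.0824    ]
[0.52008923 0.28095083 0.0824    ]
[0.51395039 0.3024624  0.0824    ]
0.08763617847264951 5.045019739953205 bal [0.5015004  0.29033655 0.0824    ]
```

```bash
python3 -m pendant '[[0.5,1.5,1,0,0,-1,1],[1,3,1,0,0,-1.5,1],[1.5,4.5,1,0,0,-1.5,1],[1.5,4.5,0.5,0,0,-1.5,1],[1.5,4.5,0,0,0,-1.5,1],[1.5,4.5,0,0,0,-1.5,1],[1.5,4.5,0,0,0,-1.5,1],[1.5,4.5,0,0,0,-1.5,1]]'; python3 -m pendant '[[1.5,4.5,0,0,0,-1.5,1],[1.5,4.5,0,0,0,-1.5,1],[1.5,4.5,0,0,0,-1.5,1],[1.5,4.5,0,0,0,-1.5,1],[1.5,4.5,0,0,0,-1.5,1],[1.5,4.5,0,0,0,-1.5,1],[1.5,4.5,0,0,0,-1,1],[1.5,4.5,0,0,0,0,1]]'
```

```text
time: 0.9
tool_pos: [0.3465, -0.1772, 0.2511]
ee_rot: [-3.141, 0.0, 0.252]
wrist_force: [0.7, -0.5, 0.3]
width: 0.0938
finger_force: 0.0
time: 1.7
tool_pos: [0.4666, 0.1829, 0.251]
ee_rot: [3.141, 0.001, 0.08]
wrist_force: [0.7, -0.7, 0.2]
width: 0.094
finger_force: 0.0
```

```bash
python3 -m pendant '[[1.5,4.5,0,0,0,0.2,1],[1.2,4,0,0,0,0.2,1],[0.8,2.2,0,0,0,0,1],[0,0,0,0,0,0,1],[0,0,0,0,0,0,1]]'
python3 - <<'E'
from h import *
q=imaging.camera_params("wrist"); a=imaging.snapshot("wrist")[...,::-1]
cv2.imwrite("pics/w1.png",a); np.savez("w1.npz",**{k:np.array(v) for k,v in q.items()})
c,d=ray(q,(q["camera_matrix"][0][2],q["camera_matrix"][1][2]),True);print(c,d)
E
```

```text
time: 2.2
tool_pos: [0.5012, 0.2876, 0.2506]
ee_rot: [3.14, 0.002, 0.087]
wrist_force: [0.6, 0.4, 0.4]
width: 0.0938
finger_force: 0.0
[0.57537422 0.29406908 0.41944341] [-0.25980958 -0.02372801 -0.96536831]
```

View pics/w1.png

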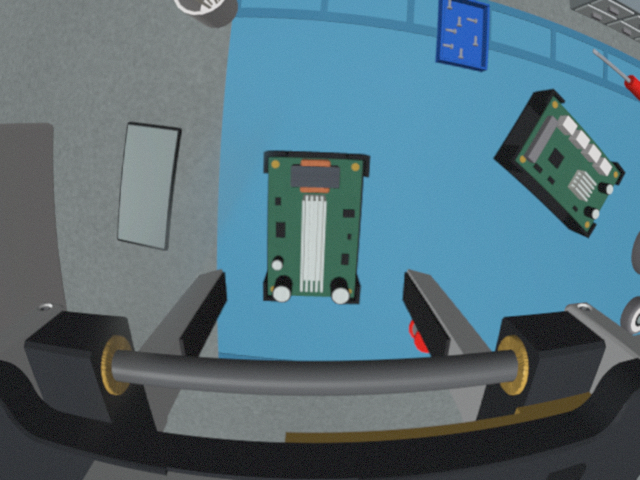

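Wrist view: heat sink from about (313,195) to (313,292), transformer at (315,177), control board at upper right (580,165). I'll measure the heat sink by mask and cross-check with the green board outline.

Run:
```python
from h import *
q=dict(np.load("w1.npz")); a=cv2.imread("pics/w1.png"); hsv=cv2.cvtColor(a,cv2.COLOR_BGR2HSV)
m=((hsv[...,1]<60)&(hsv[...,2]>110)).astype(np.uint8)*255
r=np.zeros_like(m); r[193:293,295:330]=m[193:293,295:330]; r=cv2.morphologyEx(r,cv2.MORPH_CLOSE,np.ones((3,3)))
k=max(cv2.findContours(r,0,1)[0],key=cv2.contourArea)
W=np.array([onz(q,u[0],.0824,True)[:2] for u in k])
(c,s,an)=cv2.minAreaRect((W*1000).astype(np.float32));print("sink",c,s,an, cv2.boundingRect(k))
g=((hsv[...,0]>45)&(hsv[...,0]<90)&(hsv[...,1]>80)).astype(np.uint8)*255
r=np.zeros_like(m); r[150:305,262:372]=g[150:305,262:372]; r=cv2.morphologyEx(r,cv2.MORPH_CLOSE,np.ones((7,7)))
k=max(cv2.findContours(r,0,1)[0],key=cv2.contourArea)
W=np.array([onz(q,u[0],.0424,True)[:2] for u in k])
c,s,an=cv2.minAreaRect((W*1000).astype(np.float32));print("board",c,s,an,cv2.boundingRect(k))
print(onz(q,(315,165),.0724,True),onz(q,(313,290),.0824,True))
gm=((hsv[...,0]>18)&(hsv[...,0]<32)&(hsv[...,1]>110)).astype(np.uint8)*255
for k in cv2.findContours(gm[150:305,262:372],0,1)[0]:
    mm=cv2.boundingRect(k); print("gold",mm, onz(q,(262+mm[0]+mm[2]/2-.5,150+mm[1]+mm[3]/2-.5),.0424,True))
```

```text
sink (476.2974853515625, 286.86346435546875) (96.98641967773438, 23.76137924194336) 2.889617443084717 (299, 194, 28, 99)
board (480.10174560546875, 286.6627197265625) (153.5818328857422, 98.70654296875) 2.710712432861328 (267, 156, 98, 144)
[0.55068521 0.29089794 0.0724    ] [0.43019839 0.28239948 0.0824    ]
gold (86, 139, 3, 4) [0.41559936 0.24130267 0.0424    ]
gold (9, 136, 3, 5) [0.41120756 0.3262976  0.0424    ]
gold (80, 134, 1, 1) [0.42274686 0.24992697 0.0424    ]
gold (90, 13, 7, 8) [0.55081664 0.250046   0.0424    ]
gold (10, 11, 7, 7) [0.54633903 0.33114317 0.0424    ]
```

```bash
python3 -m pendant '[[0.1,0,-2,0,0,-1,0.45],[0,0,-3,0,0,-1,0.45],[0,0,-3,0,0,0,0.45],[0,0,-2.5,0,0,0,0.45],[0,0,-1.5,0,0,0,0.45],[0,0,0,0,0,0,0.45],[0,0,0,0,0,0,0.45]]'
python3 - <<'E'
from h import *
print(robot.get_obs()["ee_rot"])
q=imaging.camera_params("wrist"); a=np.ascontiguousarray(imaging.snapshot("wrist")[...,::-1])
cv2.imwrite("pics/w2raw.png",a); np.savez("w2.npz",**{k:np.array(v) for k,v in q.items()})
B=np.array([.4803,.2868,0]);t=np.radians(3.0);X=lambda x,y,z:B+[x*np.cos(t)-y*np.sin(t),x*np.sin(t)+y*np.cos(t),z]
for x,y,z in[(-.052,-.011,.0824),(-.052,.011,.0824),(.038,-.011,.0824),(.038,.011,.0824),(.075,.0475,.0424),(.075,-.0475,.0424),(.022,0,.0824),(.075,.023,.0724),(.075,-.023,.0724),(.043,.023,.0724),(.043,-.023,.0724)]:
    cv2.circle(a,tuple(int(round(v)) for v in proj(q,X(x,y,z),True)),2,(0,0,255),-1)
cv2.imwrite("pics/w2.png",cv2.resize(a[100:400,120:520],(800,600)))
E
```

```text
time: 2.95
tool_pos: [0.5031, 0.2875, 0.1327]
ee_rot: [-3.141, -0.002, 0.051]
wrist_force: [-0.3, -0.1, 0.9]
width: 0.0434
finger_force: 0.0
[-3.14117074e+00 -1.56414125e-03  5.07401771e-02]
```

View pics/w2.png

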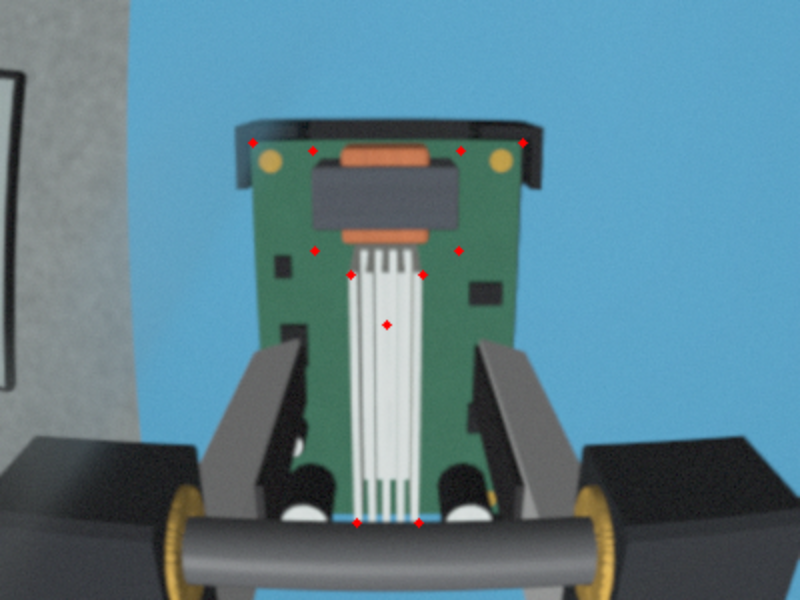

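The wrist view shows the projected model points sitting on the board corners (253,143)/(523,143) and the heat-sink end (387,273), so the pose is good. Now I'll descend.

```bash
python3 -m pendant '[[-0.1,0.05,-2,0,0,0,0.45],[0,0,-2,0,0,0,0.45],[0,0,-1.5,0,0,0,0.45],[0,0,-1,0,0,0,0.45],[0,0,-0.7,0,0,0,0.45],[0,0,0,0,0,0,0.4],[0,0,0,0,0,0,0.35],[0,0,0,0,0,0,0.35]]'; python3 -m pendant '[[0,0,0,0,0,0,0.3],[0,0,0,0,0,0,0.27],[0,0,0,0,0,0,0.25],[0,0,0,0,0,0,0.25]]'
```

```text
time: 3.8
tool_pos: [0.5023, 0.2887, 0.0605]
ee_rot: [-3.141, -0.002, 0.052]
wrist_force: [-1.0, 0.0, 0.3]
width: 0.033
finger_force: 0.0
time: 4.2
tool_pos: [0.5017, 0.2884, 0.0596]
ee_rot: [3.142, -0.0, 0.052]
wrist_force: [0.7, -0.3, -0.1]
width: 0.0236
finger_force: 0.0
```

```bash
for i in 1; do python3 -m pendant '[[0,0,0,0,0,0,0.24],[0,0,0,0,0,0,0.24]]'; done; python3 -m pendant '[[0,0,0,0,0,0,0.235],[0,0,0,0,0,0,0.235]]'
```

```text
time: 4.4
tool_pos: [0.5016, 0.2884, 0.0595]
ee_rot: [3.141, 0.0, 0.052]
wrist_force: [-0.7, 0.7, 0.1]
width: 0.0226
finger_force: 0.0
time: 4.6
tool_pos: [0.5016, 0.2885, 0.0595]
ee_rot: [-3.141, 0.0, 0.052]
wrist_force: [-0.9, 0.9, -0.8]
width: 0.0223
finger_force: 0.2
```

```bash
python3 -m pendant '[[0,0,0,0,0,0,0.232],[0,0,0,0,0,0,0.232]]'; python3 -m pendant '[[0,0,0,0,0,0,0.23],[0,0,0,0,0,0,0.23]]'
```

```text
time: 4.8
tool_pos: [0.5016, 0.2886, 0.0595]
ee_rot: [-3.141, 0.0, 0.052]
wrist_force: [0.4, 1.2, -0.5]
width: 0.0221
finger_force: 6.8
time: 5.0
tool_pos: [0.5016, 0.2886, 0.0595]
ee_rot: [-3.141, 0.0, 0.052]
wrist_force: [-0.2, -0.6, -0.7]
width: 0.0216
finger_force: 13.4
```

```bash
python3 -m pendant '[[0,0,0,0,0,0,0.2304],[0,0,0.2,0,0,0,0.2304],[0,0,0.3,0,0,0,0.2304],[0,0,0.5,0,0,0,0.2304],[0,0,0.5,0,0,0,0.2304],[0,0,0.5,0,0,0,0.2304],[0,0,0,0,0,0,0.2304],[0,0,0,0,0,0,0.2304]]'
python3 - <<'E'
from bench import robot
o=robot.get_obs();print(o["wrist_torque"],o["wrist_force"],o["finger_force"],o["ee_rot"])
E
```

```text
time: 5.8
tool_pos: [0.5018, 0.2884, 0.0799]
ee_rot: [-3.141, -0.001, 0.052]
wrist_force: [0.1, -0.7, -5.5]
width: 0.0216
finger_force: 12.1
[0.07515289 0.02424536 0.01312965] [ 0.10812729 -0.68696857 -5.5342999 ] 12.117813974618912 [-3.14145657e+00 -6.05574237e-04  5.15947820e-02]
```

```bash
python3 -m pendant '[[0,0,0.5,0,0,0,0.2304],[0,0,1,0,0,0,0.2304],[0,0,1.5,0,0,0,0.2304],[0,0,2,0,0,0,0.2304],[0,0,2,0,0,0,0.2304],[0,0,1.5,0,0,0,0.2304],[0,0,0.5,0,0,0,0.2304],[0,0,0,0,0,0,0.2304]]'
python3 - <<'E'
from h import *
for n,(u0,u1,v0,v1) in(("scene",(138,198,290,345)),("side",(303,361,333,382))):
    a=cv2.imread(f"pics/{n}0.png")[v0:v1,u0:u1]; p=imaging.camera_params(n)
    hsv=cv2.cvtColor(a,cv2.COLOR_BGR2HSV)
    full=((hsv[...,1]<90)).astype(np.uint8)*255
    dark=((hsv[...,2]<95)).astype(np.uint8)*255
    for nm,m,zz in(("full",full,.015),("dark",dark,.03)):
        for k in cv2.findContours(m,1,1)[0]:
            if cv2.contourArea(k)>40:
                (u,v),ax,an=cv2.fitEllipse(k); print(n,nm,np.round((u+u0,v+v0),1),np.round(ax,1),onz(p,(u+u0,v+v0),zz).round(4))
    cv2.imwrite(f"pics/p_{n}.png",cv2.resize(a,None,fx=6,fy=6))
a=cv2.imread("pics/p_scene.png");b=cv2.imread("pics/p_side.png");b=cv2.copyMakeBorder(b,0,max(0,a.shape[0]-b.shape[0]),0,0,0);cv2.imwrite("pics/p.png",np.hstack([a,b]))
s=imaging.snapshot("side")[...,::-1];s2=imaging.snapshot("scene")[...,::-1]
cv2.imwrite("pics/lift.png",np.hstack([cv2.resize(s[100:300,230:430],(400,400)),cv2.resize(s2[120:320,330:530],(400,400))]))
E
```

```text
time: 6.6
tool_pos: [0.5022, 0.2887, 0.171]
ee_rot: [-3.141, -0.002, 0.052]
wrist_force: [-0.0, 0.2, -5.9]
width: 0.0217
finger_force: 12.1
scene full [167.3 318.1] [49.  54.2] [ 0.4907 -0.2651  0.015 ]
scene dark [165.6 312. ] [11.8 15.6] [ 0.4878 -0.264   0.03  ]
scene dark [165.3 312.2] [17.7 22.9] [ 0.4879 -0.2647  0.03  ]
scene dark [166.5 315.8] [50.6 51.4] [ 0.4959 -0.2651  0.03  ]
side full [331.8 357.8] [44.8 50.3] [ 0.4937 -0.266   0.015 ]
side dark [331.9 356.8] [45.3 48. ] [ 0.4925 -0.2799  0.03  ]
side dark [331.9 349.5] [10.4 13.9] [ 0.4939 -0.2615  0.03  ]
side dark [331.9 349.7] [13.3 20.6] [ 0.4939 -0.2619  0.03  ]
```

View pics/p.png

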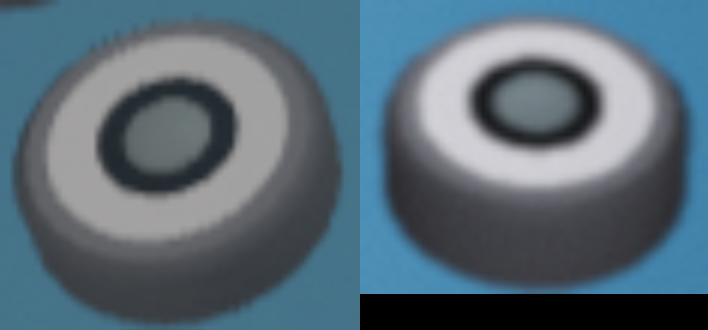

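View pics/lift.png

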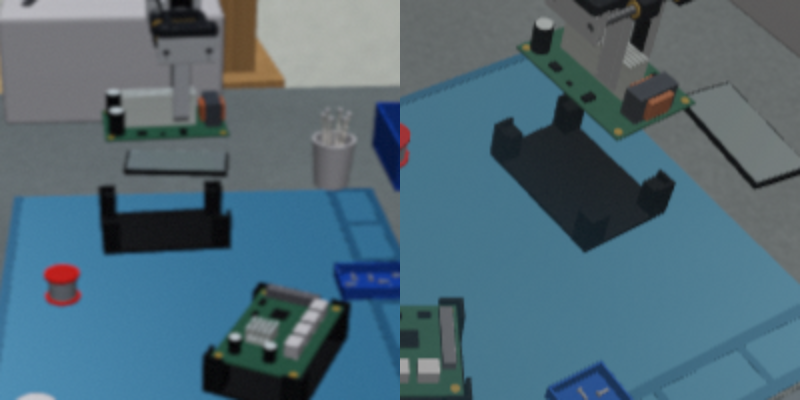

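The right picture of the pair shows the empty cradle and the board hanging level above it, with the control board untouched. The puck pictures show the lens at about (165,312) in scene and (332,350) in side. Next I'll carry the board part of the way and look again with the wrist camera.

```bash
python3 -m pendant '[[0,-0.4,0,0,0,0,0.2304],[0,-0.8,0,0,0,0,0.2304],[0,-1.2,0,0,0,0,0.2304],[0,-1.6,0,0,0,0,0.2304],[0,-2,0,0,0,0,0.2304],[0,-2.4,0,0,0,0,0.2304],[0,-2.5,0,0,0,0,0.2304],[0,-2.5,0,0,0,0,0.2304]]';python3 -m pendant '[[0,-2.5,0,0,0,0,0.2304],[0,-2.5,0,0,0,0,0.2304],[0,-2.5,0,0,0,0,0.2304],[0,-2.5,0,0,0,0,0.2304],[0,-2.5,0,0,0,0,0.2304],[0,-2.5,0,0,0,0,0.2304],[0.1,-2.5,0,0,0,0,0.2304],[0.1,-2.2,0,0,0,0,0.2304]]'; python3 -m pendant '[[0.1,-1.8,0,0,0,0,0.2304],[0.1,-1.4,0,0,0,0,0.2304],[0.1,-1,0,0,0,0,0.2304],[0.1,-0.6,0,0,0,0,0.2304],[0.1,-0.3,0,0,0,0,0.2304],[0,0,0,0,0,0,0.2304],[0,0,0,0,0,0,0.2304]]'
python3 - <<'E'
from h import *
q=imaging.camera_params("wrist"); a=np.ascontiguousarray(imaging.snapshot("wrist")[...,::-1])
cv2.imwrite("pics/w3.png",a); np.savez("w3.npz",**{k:np.array(v) for k,v in q.items()})
print(proj(q,(.491,-.263,.03),True))
E
```

```text
time: 7.5
tool_pos: [0.5013, 0.1521, 0.1696]
ee_rot: [3.141, -0.0, 0.051]
wrist_force: [-0.2, 0.1, -5.0]
width: 0.0218
finger_force: 12.1
time: 8.3
tool_pos: [0.5028, -0.0451, 0.1697]
ee_rot: [3.141, -0.0, 0.05]
wrist_force: [0.1, -0.1, -5.4]
width: 0.0218
finger_force: 12.1
time: 9.0
tool_pos: [0.5086, -0.093, 0.1695]
ee_rot: [-3.141, 0.0, 0.052]
wrist_force: [0.0, -0.3, -5.1]
width: 0.022
finger_force: 12.1
[492.6667104  254.66789091]
```

View pics/w3.png

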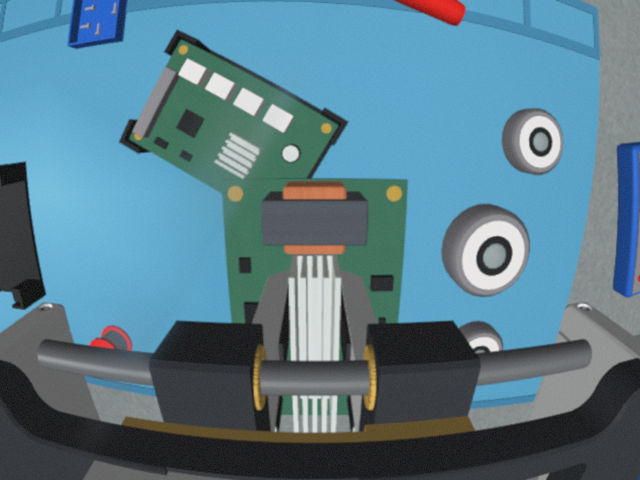

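Wrist view: the largest puck's lens is at about (494,257), and the board is held cleanly with its holes at (235,193) and (394,193). I'll measure both.

Run:
```python
from h import *
q=dict(np.load("w3.npz")); a=cv2.imread("pics/w3.png"); hsv=cv2.cvtColor(a,cv2.COLOR_BGR2HSV)
m=((hsv[...,2]<80)).astype(np.uint8)[230:285,470:520]*255
for k in cv2.findContours(m,0,1)[0]:
    if cv2.contourArea(k)>100:
        (u,v),ax,_=cv2.fitEllipse(k);print((u+470,v+230),ax,onz(q,(u+470,v+230),.03,True))
m=((hsv[...,2]>185)&(hsv[...,1]<40)).astype(np.uint8)[195:305,435:535]*255
for k in cv2.findContours(m,0,1)[0]:
    if cv2.contourArea(k)>500:
        (u,v),ax,_=cv2.fitEllipse(k);print((u+435,v+195),ax,onz(q,(u+435,v+195),.03,True))
gm=((hsv[...,0]>15)&(hsv[...,0]<32)&(hsv[...,1]>90)).astype(np.uint8)*255
for k in cv2.findContours(gm[180:208,225:405],0,1)[0]:
    x,y,w,h=cv2.boundingRect(k)
    if w>5: print("hole",w,h,onz(q,(225+x+w/2-.5,180+y+h/2-.5),.1524,True))
q1=dict(np.load("w2.npz"));b=cv2.imread("pics/w2raw.png");hb=cv2.cvtColor(b,cv2.COLOR_BGR2HSV)
gm=((hb[...,0]>15)&(hb[...,0]<32)&(hb[...,1]>90)).astype(np.uint8)*255
for k in cv2.findContours(gm[170:190,245:380],0,1)[0]:
    x,y,w,h=cv2.boundingRect(k)
    if w>5: print("hole before",w,h,onz(q1,(245+x+w/2-.5,170+y+h/2-.5),.0424,True))
print(robot.get_obs()["wrist_torque"])
```

```text
(493.8065242767334, 255.4822063446045) (31.450124740600586, 38.90584945678711) [ 0.49024154 -0.26443347  0.03      ]
(492.8687438964844, 254.75589752197266) (58.2719841003418, 70.78427124023438) [ 0.49092135 -0.26324214  0.03      ]
hole 14 14 [ 0.55350102 -0.05046926  0.1524    ]
hole 16 16 [ 0.55770514 -0.1313145   0.1524    ]
hole before 11 11 [0.55089713 0.25037786 0.0424    ]
hole before 11 11 [0.54687464 0.3313283  0.0424    ]
[ 0.05857237 -0.02287531 -0.01641209]
```

```bash
python3 -m pendant '[[0.1,-0.4,0,0,0,0,0.2304],[0.1,-0.8,0,0,0,0,0.2304],[0.1,-1.2,0,0,0,0,0.2304],[0,-1.6,0,0,0,0,0.2304],[0,-2,0,0,0,0,0.2304],[0,-2,0,0,0,0,0.2304],[0,-2,0,0,0,0,0.2304],[0,-2,0,0,0,0,0.2304]]';python3 -m pendant '[[0,-1.7,0,0,0,0,0.2304],[0,-1.3,0,0,0,0,0.2304],[0,-0.9,0,0,0,0,0.2304],[0,-0.6,0,0,0,0,0.2304],[0,-0.3,0,0,0,0,0.2304],[0,0,0,0,0,0,0.2304],[0,0,0,0,0,0,0.2304],[0,0,0,0,0,0,0.2304]]'
```

```text
time: 9.85
tool_pos: [0.5112, -0.2159, 0.1694]
ee_rot: [3.141, 0.0, 0.05]
wrist_force: [1.0, 1.3, -4.8]
width: 0.0219
finger_force: 12.1
time: 10.65
tool_pos: [0.5117, -0.261, 0.1696]
ee_rot: [-3.142, -0.0, 0.052]
wrist_force: [-0.8, 0.0, -5.3]
width: 0.0219
finger_force: 12.1
```

Run:
```python
from h import *
s=imaging.snapshot("side")[...,::-1];s2=imaging.snapshot("scene")[...,::-1]
cv2.imwrite("pics/end.png",np.hstack([cv2.resize(s[220:420,230:430],(400,400)),cv2.resize(s2[200:400,80:280],(400,400))]))
o=robot.get_obs();print(o["finger_force"],o["qvel"].round(3),o["time"])
```

```text
12.118151485919952 [-0.001  0.001 -0.001 -0.001 -0.001  0.   ] 10.75
```

View pics/end.png

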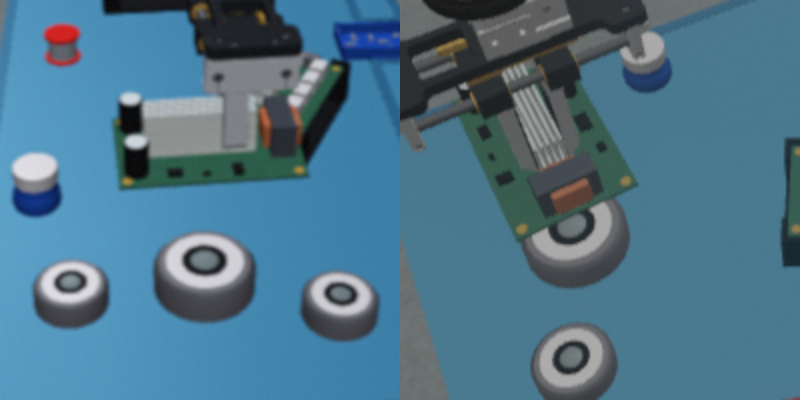

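The final picture shows the board level above the large puck, steady, with the control board still in its cradle.

```bash
python3 -c "
from bench import robot
print(robot.close_job())"
```

```text
the job is handed in; nothing more can be done
None
```

I handed in the job at about 10.8 s: the power board is held level and steady over the large inspection camera with a 12.1 N grip (highest reading 13.4 N). Its underside is about 150 mm above the bench, its middle is within about 1 mm of the camera by my measurements, and the control board was left untouched in its cradle.

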